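# Hold a detergent tablet over the measuring cup with the tongs

## Robot

A 6-joint arm with a two-finger parallel gripper is mounted at the origin on the work surface. World frame = base frame: x ahead of the robot, y to its left, z up, the work surface at z = 0. Lengths are in m, angles in rad, forces in N, time in s.
With the tool pointing down it reaches from about 0.3 to 0.775 m from the base axis. Payload 14.6 kg.
Tool frame: the origin (TCP) lies on the centre line of the jaws, within the pads' length; the fingertips stand 19 mm ahead of it and the grasp point (between the pads) is the TCP; y points along the fingers, x is the direction in which the jaws open and shut, and the axes are right-handed (so a half turn about y gives the same grasp; the last joint's range is limited). The gripper opens to 94 mm and grips with 3 to 60 N. Pads are 16 mm wide; open, the fingers measure 119 mm over their backs; the gripper's body (75 mm by 177 mm) begins 78 mm behind the grasp point.
Start: joints at [1.24, 0.3, 1.521, -0, 1.321, -0.067], TCP at [0.143, 0.531, 0.224] pointing down, gripper open.
Joint ranges: [-3.03, 3.03], [-0.79, 2.21], [0.23, 2.52], [-1.04, 4.18], [0, 3.07], [-2.55, 2.55]. Speed limits (rad/s): [2.22, 2.22, 2.57, 3.14, 3.14, 3.14].

## Interface

Orientations are given as [roll, pitch, yaw] about the fixed x, y, z axes, in that order (R = Rz(yaw) Ry(pitch) Rx(roll)).
In Python, from station import ctrl, optics gives the robot as it stands.
- The arm moves only by the tool jog_arm, never from a script. Its argument "targets" is a list of rows, each a list of 3 entries, a list of its own where there are three numbers: the finger opening in cm, from 0 to 9.4, then the shift along the tool's x, y, z in cm, then the turn about the tool's y in rad. A call has 1 to 10 rows; each row is the pose to reach, as a shift and turn from the pose commanded when the call began, along the tool's axes at that moment; what a row does not reach only later rows make up. A row lasts 1/10 s, in which the tool goes at most 50 mm and 8.59 degrees, less where a joint would pass 70% of its speed; a pose out of reach is approached as far as the arm can. A call with a gripper value outside its range is refused whole. The fingers move at their own pace and stop on an object; "grip_force" is the grip in N (left out, the last holds). Time passes only in rows, so rows that repeat a pose let the fingers close. It gives the time, the measured TCP pose, the force and the opening at its end, in the units of the state.
- ctrl.get_obs(): the state, without advancing time (a new reading comes with each control period).
- optics.camera(name): name is "side" or "top" or "wrist"; returns a dict with "img" (480x640x3 uint8, red, green, blue), "range_z" (480x640 float32, m along the optical axis (not along the pixel's ray), 0 where there is no reading), "camera_matrix" (3x3 intrinsics, pixels), "world_to_cam" (4x4, takes a point from world to camera coordinates); the wrist camera has in their place "mount" (4x4, takes a point from camera to tool coordinates, whose origin is the TCP and whose axes are the tool frame's). Camera axes: x right, y up, looking along -z (the intrinsics and any distortion apply to the point x, -y, -z); pixel columns grow to the right and rows downward; lengths in m; the calibration is good to about 2 mm. A picture is of the moment at which its call begins: read the wrist's pose just before it.
- ctrl.hand_in(): hands the job in, once; it reports no verdict.
The state is a dict: "time_s": time; "qpos": joint angles; "joint_vel": joint speeds; "tau": joint torques, N m; "ee_pos": TCP position; "eef_rot": TCP orientation; "force": force on the tool from outside, world axes, zero at the start; "moment": the same for the moment, N m; "grip_width": finger opening in m.
Only numpy, scipy, OpenCV 4.12 (cv2) and the standard library are available. Lean on these libraries where they do the work, as an engineer would, in place of code of your own. Each camera call takes 0.05 s, during which the arm holds its last target. There are 200 camera calls.

## Task

The round detergent tablet on the little dish must not be touched by hand: pick up the tongs, close their tips on the tablet, lift it off the dish and hold it with the tongs over the mouth of the steel measuring cup, ready to be dropped in but clear above the rim. Finish while still holding it there: do not let go of the tongs or the tablet, do not drop the tablet on the counter or into the cup, and leave the cup and dish and the other things on the counter (caddy, spray bottle, lint comb, bowl of buttons) where they are.

Things in the scene. Friction and masses are not known exactly. Their poses are not given: they have to be found in the camera images.
- tongs: Spring tongs lying on edge: round steel bow block (45 mm across, centred at x = -106 mm) and two flat arms, all 28 mm high, 112 g. Origin: underside, midway between the arms, 100 mm ahead of the hinges, near the centre of mass: grip across both arms here (60 mm over the outsides at rest). x to the tips, y to the left arm, z up. A spring opens them; arms swing evenly in the horizontal plane.
- tongs_mouth (a point): Where the tablet should sit between the arms: x = +85 mm from the tongs' origin, 14 mm above their underside; the tips end 22 mm beyond it. Free gap here: 67 mm at rest, 56 mm when the tongs are squeezed to 54 mm over the outsides at their origin, 30 mm when squeezed parallel (40 mm over the outsides).
- tongs_left: Left arm: upright steel strip with a wooden grip slip, 5 mm thick, 28 mm high, 207 mm long. Origin on its hinge at x = -100, y = +17.5 mm from the tongs' origin; x along the arm, z up. At rest it stands 0.10 rad outward. Squeezing at the tongs' origin takes about 6 N on each arm at rest and 9 N when parallel; this push is enough to carry the tongs half squeezed between the fingers.
- tongs_right: Right arm of the tongs, the mirror image, hinge at y = -17.5 mm.
- tablet: White round pressed detergent tablet, 36 mm diameter, 24 mm high, standing flat near the middle of the dish (up to 11 mm off), about 30 g, loose. Origin: centre of its underside, z up.
- dish: Small round dark wooden dish, a flat-topped disc 90 mm in diameter and 15 mm high, fixed to the counter. Origin: centre of its underside.
- cup: Steel measuring cup standing upright and empty, 84 mm across the rim, 72 mm across the foot, 70 mm high, about 180 g, loose, with a flat handle at rim height reaching along its +x to 102 mm from its axis. Origin: centre of its underside.
- cup_rim (a point): Centre of the cup's mouth, 70 mm above its underside, level with the rim.
- caddy: Sage green plastic caddy with a closed hinged lid, 200 x 260 mm, 156 mm high and a knob on top, fixed, off to the right. Origin: centre of its underside. Bystander.
- bottle: Empty glass spray bottle, 68 mm diameter, 206 mm high, standing to the left, beyond the bowl. Origin: centre of its underside. Bystander.
- comb: Wooden lint comb, about 66 x 120 mm, 12 mm high, lying flat beyond the work. Origin: underside, near its centre. Bystander.
- bowl: White ceramic bowl of spare buttons, 120 mm across, 50 mm high. Origin: centre of its underside. Bystander.

How it is judged:
By the outcome, as a careful person would: the job done as asked, in the order asked, and still so for the second after the job is handed in, while the arm keeps its last pose, push and grip.
It also fails if it takes over 48 s, if anything falls off the work surface, if the arm or the gripper's body presses on something with over 40 N, if the wrist force passes 120 N, or if a joint passes its speed limit or range.

## Working session

There is one attempt and no reset: what is moved stays moved. The work goes in short steps, Python scripts to look and compute and a tool call to move; the robot and the scene stay as the last step left them, time stands still between calls to the robot, and variables do not carry over. Pictures are saved under pics/ and viewed, about 8 in all and at most 12, crops included, and the job is handed in when it is done.

Besides the shell and the picture viewer there is one more tool, called as a command line: name --argument value ..., lists and objects as JSON in quotes. jog_arm: Moves the arm, as the interface text tells. Its arguments: {"type":"object","properties":{"targets":{"type":"array","items":{"type":"array"}},"grip_force":{"type":"number"}},"required":["targets"]}

```bash
mkdir -p pics; ls
cat > h.py <<'E'
import numpy as np, cv2
from station import ctrl, optics
def snap(n,f):
    c=optics.camera(n); cv2.imwrite(f'pics/{f}.png',c['img'][:,:,::-1]); np.savez(f'pics/{f}.npz',**{k:v for k,v in c.items() if v is not None}); return c
def cloud(c,T=None):
    K=c['camera_matrix'];d=c['range_z'];v,u=np.mgrid[0:480,0:640]
    p=np.stack([(u-K[0,2])/K[0,0]*d,-(v-K[1,2])/K[1,1]*d,-d],-1)
    M=np.linalg.inv(c['world_to_cam']) if T is None else T
    return p@M[:3,:3].T+M[:3,3]
E
python3 - <<'E'
from h import *
print(ctrl.get_obs())
a=snap('top','t0');b=snap('side','s0')
print({k:(v if np.size(v)<17 else v.shape) for k,v in a.items()})
for c in(a,b):
    P=cloud(c);print([np.round(P[v,u],3).tolist() for v in(100,240,380) for u in (160,320,480)])
E
```

```text
pics
{'time_s': 0.0, 'qpos': array([ 1.24040859e+00,  3.00473619e-01,  1.52157457e+00, -1.85588605e-05,
        1.32071242e+00, -6.66201490e-02]), 'joint_vel': array([-0.00048831, -0.00107635,  0.00068573, -0.0016635 ,  0.00152286,
        0.00176457]), 'tau': array([ 2.01685027e-03, -5.31807876e+01, -3.52742279e+01,  7.09387986e-02,
        2.43975897e-02, -8.23350570e-05]), 'ee_pos': array([0.14333505, 0.53074376, 0.22388769]), 'eef_rot': array([-1.57073651e+00,  1.16655739e-03,  1.30703338e+00]), 'force': array([ 0.17172363, -0.02677399, -0.30424266]), 'moment': array([-0.01516544,  0.01071211, -0.03336184]), 'grip_width': 0.09419047791586863}
{'img': (480, 640, 3), 'range_z': (480, 640), 'camera_matrix': array([[439.03226808,   0.        , 315.21424527],
       [  0.        , 439.03226808, 238.80460826],
       [  0.        ,   0.        ,   1.        ]]), 'world_to_cam': array([[-0.00160995, -0.99973449, -0.02298623,  0.0071786 ],
       [ 0.98568595, -0.00546161,  0.16850334, -0.59275016],
       [-0.16858415, -0.02238592,  0.98543303, -1.24754799],
       [ 0.        ,  0.        ,  0.        ,  1.        ]])}
[[1.45, 0.813, -0.739], [1.446, -0.002, -0.752], [1.434, -0.807, -0.749], [0.601, 0.488, -0.001], [0.597, -0.009, 0.003], [0.569, -0.441, 0.155], [0.184, 0.461, 0.004], [0.184, -0.007, -0.003], [0.185, -0.47, -0.003]]
[[0.528, 1.143, -0.061], [1.643, 1.776, -0.606], [2.444, 1.225, -0.561], [0.252, 0.23, -0.0], [0.611, 0.008, 0.013], [1.719, 0.39, -0.744], [0.118, -0.195, 0.0], [0.401, -0.355, -0.002], [0.582, -0.585, 0.155]]
```

View pics/t0.png

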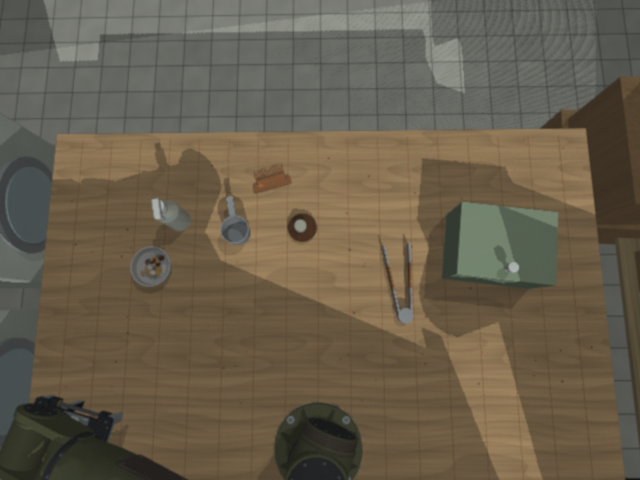

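View pics/s0.png

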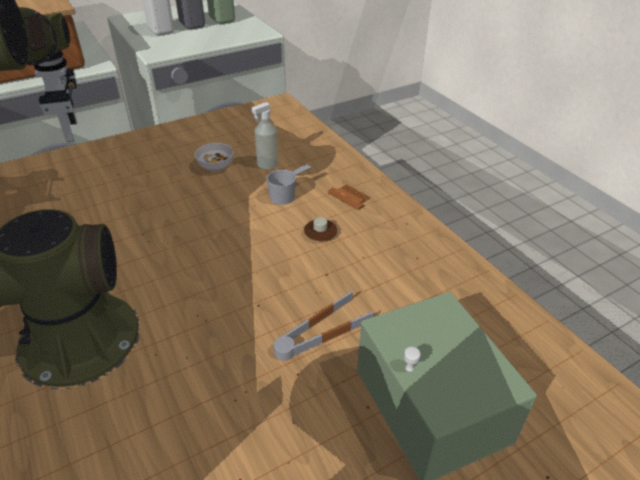

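Both views show the same layout. In the top view, the tongs' bow is at (405,315) and the tips at (381,237) and (407,238). The tablet is at (301,226), the cup mouth at (235,230) with its handle up to (228,190), and the caddy's left wall at about u=445. Next I'll measure from the depth data.

Run:
```python
from h import *
D={}
for f in('t0','s0'):
    c=dict(np.load(f'pics/{f}.npz'));P=cloud(c).reshape(-1,3);I=c['img'].reshape(-1,3);D[f]=P
    def box(n,x0,x1,y0,y1,z0,z1):
        m=(P[:,0]>x0)&(P[:,0]<x1)&(P[:,1]>y0)&(P[:,1]<y1)&(P[:,2]>z0)&(P[:,2]<z1)
        q=P[m]; 
        if len(q): 
            (cx,cy),r=cv2.minEnclosingCircle(q[:,:2].astype(np.float32)); print(f,n,m.sum(),'mean',q.mean(0).round(4),'min',q.min(0).round(3),'max',q.max(0).round(3),'circ',round(cx,4),round(cy,4),round(r,4))
        return q
    t=box('tongs',.35,.67,-.34,-.12,.02,.045)
    b=box('bow',.35,.45,-.34,-.15,.02,.045)
    box('table',.4,.5,-.1,.0,-.03,.03)
    box('tablet',.55,.7,-.03,.1,.031,.06)
    box('dish',.55,.7,-.05,.12,.009,.022)
    box('cup',.5,.66,.15,.29,.055,.09)
    box('bottle',.55,.75,.3,.5,.06,.3)
    box('caddy',.3,.9,-.8,-.25,.1,.165)
    box('comb',.69,.85,.03,.2,.006,.03)
    box('bowl',.4,.6,.35,.6,.035,.07)
    if f=='t0':
        for x in np.arange(.42,.66,.02):
            q=t[abs(t[:,0]-x)<.01]
            if len(q): s=np.sort(q[:,1]);print(round(x,2),s.round(3)[[0,-1]], 'L',s[s>s.mean()].mean().round(4),'R',s[s<=s.mean()].mean().round(4))
```

```text
t0 tongs 501 mean [ 0.4392 -0.2504  0.0277] min [ 0.35  -0.279  0.02 ] max [ 0.585 -0.197  0.035] circ 0.4687 -0.2479 0.1195
t0 bow 292 mean [ 0.3858 -0.2547  0.0279] min [ 0.35  -0.279  0.02 ] max [ 0.449 -0.223  0.035] circ 0.4017 -0.2486 0.0536
t0 table 1110 mean [ 4.495e-01 -5.000e-02  4.000e-04] min [ 0.4   -0.099 -0.008] max [ 0.499 -0.002  0.009] circ 0.4496 -0.0505 0.0694
t0 tablet 110 mean [0.6377 0.0504 0.0389] min [0.621 0.033 0.033] max [0.656 0.066 0.046] circ 0.6381 0.0502 0.0179
t0 dish 530 mean [0.6341 0.0449 0.0155] min [0.592 0.003 0.01 ] max [0.68  0.089 0.022] circ 0.636 0.0462 0.0453
t0 cup 149 mean [0.624  0.2466 0.0662] min [0.58  0.201 0.055] max [0.659 0.282 0.077] circ 0.6209 0.2419 0.0421
t0 bottle 694 mean [0.6546 0.4129 0.1441] min [0.624 0.391 0.06 ] max [0.695 0.445 0.211] circ 0.6598 0.4242 0.036
t0 caddy 7675 mean [ 0.5598 -0.5067  0.1544] min [ 0.448 -0.656  0.1  ] max [ 0.678 -0.372  0.165] circ 0.5629 -0.5139 0.1639
t0 comb 545 mean [0.7846 0.1408 0.0109] min [0.692 0.031 0.006] max [0.85 0.2  0.02] circ 0.7544 0.1134 0.1019
t0 bowl 420 mean [0.518
[... 942 characters left out ...]

s0 dish 445 mean [0.6298 0.0386 0.0139] min [ 0.589 -0.001  0.009] max [0.678 0.09  0.022] circ 0.6345 0.0442 0.0467
s0 cup 260 mean [0.6176 0.2417 0.0629] min [0.577 0.197 0.055] max [0.66  0.286 0.072] circ 0.6198 0.2416 0.0455
s0 bottle 896 mean [0.6521 0.4104 0.1313] min [0.621 0.386 0.06 ] max [0.698 0.444 0.208] circ 0.6599 0.4212 0.0386
s0 caddy 16386 mean [ 0.5462 -0.5357  0.1498] min [ 0.446 -0.655  0.1  ] max [ 0.675 -0.372  0.165] circ 0.5609 -0.5137 0.1637
s0 comb 350 mean [0.7831 0.14   0.0099] min [0.704 0.078 0.006] max [0.833 0.199 0.018] circ 0.768 0.1472 0.0714
s0 bowl 370 mean [0.5142 0.495  0.0429] min [0.453 0.426 0.035] max [0.572 0.557 0.054] circ 0.5139 0.4913 0.0659
```

Measured: the tongs' origin is at about (0.480, -0.246) with yaw 0.09. The tablet is at (0.637, 0.050), the cup axis at (0.620, 0.242) and the caddy wall at y=-0.372. I'll go to a waypoint first, then hover over the tongs.

```bash
cat >> h.py <<'E'
from scipy.spatial.transform import Rotation as Ro
def plan(*ws):  # each w: x,y,z,yaw -> shift cm in tool axes, turn
    o=ctrl.get_obs();R=Ro.from_euler('xyz',o['eef_rot']).as_matrix()
    print('t',round(o['time_s'],2),'pos',o['ee_pos'].round(4),'rpy',o['eef_rot'].round(4),'F',o['force'].round(1),'w',round(o['grip_width'],4),'q',o['qpos'].round(2))
    for w in ws:
        print(w,(R.T@(np.array(w[:3])-o['ee_pos'])*100).round(2),'turn',round(o['eef_rot'][2]-w[3],3))
E
python3 -c "
from h import *
plan((.42,.25,.25,1.663),(.48,-.246,.2,1.663))"
```

```text
t 0.1 pos [0.1434 0.5308 0.224 ] rpy [-1.5707e+00  1.0000e-03  1.3070e+00] F [ 0.8  0.5 -0.5] w 0.0942 q [ 1.24  0.3   1.52 -0.    1.32 -0.07]
(0.42, 0.25, 0.25, 1.663) [-19.89  -2.59 -34.03] turn -0.356
(0.48, -0.246, 0.2, 1.663) [-66.21   2.46 -52.75] turn -0.356
```

jog_arm --targets '[[9.4,[-4,-2.6,-6.8],-0.1],[9.4,[-8,-2.6,-13.6],-0.2],[9.4,[-12,-2.6,-20.4],-0.3],[9.4,[-16,-2.6,-27.2],-0.356],[9.4,[-19.9,-2.6,-34],-0.356],[9.4,[-19.9,-2.6,-34],-0.356],[9.4,[-19.9,-2.6,-34],-0.356],[9.4,[-19.9,-2.6,-34],-0.356],[9.4,[-24,-2.6,-36],-0.356],[9.4,[-28,-2,-37.5],-0.356]]'

```text
time_s: 1.1
ee_pos: [0.4331, 0.161, 0.2444]
eef_rot: [-1.571, 0.0, 1.662]
force: [0.0, 0.7, 0.4]
grip_width: 0.0939
```

```bash
python3 -c "
from h import *
plan((.48,-.246,.2,1.663))"
```

```text
t 1.1 pos [0.4331 0.161  0.2444] rpy [-1.5709  0.      1.6625] F [0.  0.7 0.4] w 0.0939 q [ 0.28  0.09  1.73 -0.    1.33 -1.39]
(0.48, -0.246, 0.2, 1.663) [-40.96   4.44  -0.94] turn -0.001
```

jog_arm --targets '[[9.4,[-41,4.4,-0.9],0],[9.4,[-41,4.4,-0.9],0],[9.4,[-41,4.4,-0.9],0],[9.4,[-41,4.4,-0.9],0],[9.4,[-41,4.4,-0.9],0],[9.4,[-41,4.4,-0.9],0],[9.4,[-41,4.4,-0.9],0],[9.4,[-41,4.4,-0.9],0],[9.4,[-41,4.4,-0.9],0],[9.4,[-41,4.4,-0.9],0]]'

```text
time_s: 2.1
ee_pos: [0.4787, -0.2457, 0.1996]
eef_rot: [-1.57, -0.001, 1.661]
force: [-0.5, 0.3, -1.3]
grip_width: 0.0937
```

Run:
```python
from h import *
o=ctrl.get_obs();T=np.eye(4);T[:3,:3]=Ro.from_euler('xyz',o['eef_rot']).as_matrix();T[:3,3]=o['ee_pos']
c=snap('wrist','w0');P=cloud(c,T@c['mount']).reshape(-1,3)
plan()
m=(P[:,0]>.35)&(P[:,0]<.62)&(P[:,1]>-.32)&(P[:,1]<-.15)&(P[:,2]>.018)&(P[:,2]<.045)
t=P[m];print(len(t),t.min(0),t.max(0))
for x in np.arange(.36,.62,.02):
    q=t[abs(t[:,0]-x)<.005]
    if len(q): s=q[:,1];print(round(x,2),s.min().round(4),s.max().round(4),'L',np.median(s[s>s.mean()]).round(4),'R',np.median(s[s<=s.mean()]).round(4),'z',np.median(q[:,2]).round(4))
```

```text
t 2.15 pos [ 0.4789 -0.2444  0.2   ] rpy [-1.570e+00 -9.000e-04  1.662e+00] F [0.2 0.2 0. ] w 0.0943 q [-0.54  0.29  1.59  0.    1.26 -2.2 ]
5211 [ 0.35002285 -0.27659438  0.01802574] [ 0.58430632 -0.19494992  0.03224706]
0.36 -0.2759 -0.2333 L -0.245 R -0.2645 z 0.0293
0.38 -0.2759 -0.233 L -0.2435 R -0.2643 z 0.0293
0.4 -0.2743 -0.229 L -0.2319 R -0.2715 z 0.0293
0.42 -0.2744 -0.2252 L -0.2281 R -0.2717 z 0.0293
0.44 -0.2747 -0.2212 L -0.2242 R -0.2718 z 0.0292
0.46 -0.2752 -0.2165 L -0.2201 R -0.272 z 0.0296
0.48 -0.2751 -0.2132 L -0.2162 R -0.2722 z 0.0298
0.5 -0.2755 -0.2092 L -0.2124 R -0.2725 z 0.0297
0.52 -0.2753 -0.2057 L -0.2087 R -0.2723 z 0.0294
0.54 -0.2755 -0.2016 L -0.2045 R -0.2726 z 0.0292
0.56 -0.2758 -0.1972 L -0.2006 R -0.2731 z 0.0292
0.58 -0.2755 -0.1949 L -0.1976 R -0.2731 z 0.0293
```

View pics/w0.png

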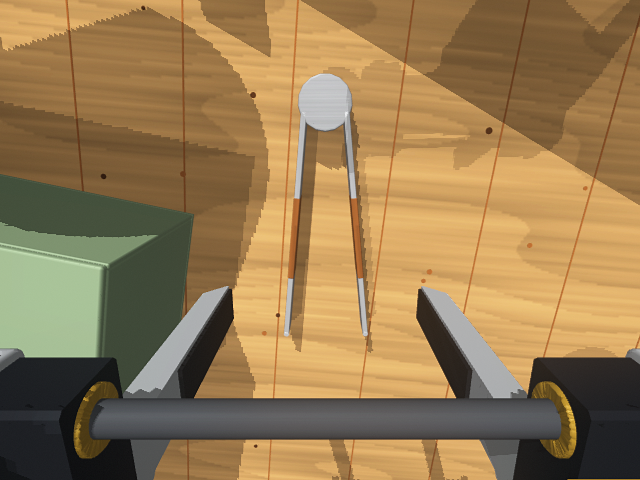

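The wrist view shows the tongs clear between the fingers: bow at (325,102), tips at (287,333) and (365,333). The refined origin is (0.479, -0.244) with yaw 0.090, so the TCP is right above it. I'll descend with a steady approach, then squeeze to 54 mm.

jog_arm --targets '[[9.4,[0,4,0],0],[9.4,[0,8,0],0],[9.4,[0,12,0],0],[9.4,[0,14.5,0],0],[9.4,[0,16.3,0],0],[9.4,[0,17.4,0],0],[9.4,[0,17.7,0],0],[9.4,[0,17.7,0],0],[9.4,[0,17.7,0],0],[7.0,[0,17.7,0],0]]' --grip_force 20

```text
time_s: 3.15
ee_pos: [0.4795, -0.2447, 0.0243]
eef_rot: [-1.572, 0.001, 1.663]
force: [-0.1, -0.3, 0.1]
grip_width: 0.089
```

jog_arm --targets '[[6.6,[0,0,0],0],[6.2,[0,0,0],0],[5.9,[0,0,0],0],[5.7,[0,0,0],0],[5.5,[0,0,0],0],[5.3,[0,0,0],0],[5.3,[0,0,0],0],[5.3,[0,0,0],0],[5.3,[0,0,0],0],[5.3,[0,0,0],0]]'

```text
time_s: 4.15
ee_pos: [0.4792, -0.2446, 0.0235]
eef_rot: [-1.571, 0.0, 1.663]
force: [0.3, -0.4, 2.5]
grip_width: 0.0531
```

```bash
python3 -c "
from h import *
plan()"
```

```text
t 4.15 pos [ 0.4792 -0.2446  0.0235] rpy [-1.571e+00  2.000e-04  1.663e+00] F [ 0.3 -0.4  2.5] w 0.0531 q [-0.54  0.53  1.72 -0.    0.89 -2.2 ]
```

jog_arm --targets '[[5.3,[0,-0.5,0],0],[5.3,[0,-1.5,0],0],[5.3,[0,-3,0],0],[5.3,[0,-5,0],0],[5.3,[0,-7,0],0],[5.3,[0,-9,0],0],[5.3,[0,-10.5,0],0],[5.3,[0,-11.5,0],0],[5.3,[0,-12,0],0],[5.3,[0,-12,0],0]]'

```text
time_s: 5.15
ee_pos: [0.4792, -0.2446, 0.1438]
eef_rot: [-1.571, 0.0, 1.663]
force: [0.0, -0.4, -1.3]
grip_width: 0.053
```

```bash
cat >> h.py <<'E'
def tongs(f):
    o=ctrl.get_obs();T=np.eye(4);T[:3,:3]=Ro.from_euler('xyz',o['eef_rot']).as_matrix();T[:3,3]=o['ee_pos']
    c=snap('wrist',f);Pt=cloud(c,c['mount']) # tool coords
    return T,c,Pt
E
python3 - <<'E'
from h import *
T,c,Pt=tongs('w1');plan()
P=Pt.reshape(-1,3);m=(abs(P[:,0])<.045)&(P[:,1]>-.03)&(P[:,1]<.06)&(P[:,2]>-.13)&(P[:,2]<.15)
t=P[m]
for z in np.arange(-.12,.15,.02):
    q=t[abs(t[:,2]-z)<.006]
    if len(q)>5: s=q[:,0];k=q[:,1]<np.percentile(q[:,1],60);print(z.round(2),len(q),'x',s.min().round(4),s.max().round(4),'ytop',np.percentile(q[:,1],[5,50]).round(4))
print(t[:,2].min(),t[:,2].max())
E
```

```text
t 5.2 pos [ 0.479  -0.2445  0.1432] rpy [-1.5705e+00 -2.0000e-04  1.6629e+00] F [ 0.1  0.3 -1.9] w 0.0529 q [-0.54  0.35  1.65  0.    1.14 -2.2 ]
-0.1 48 x -0.0266 0.0284 ytop [0.0028 0.0117]
-0.08 480 x -0.0307 0.0324 ytop [-0.0067 -0.0056]
-0.06 140 x -0.0291 0.0309 ytop [-0.0067 -0.0058]
-0.04 289 x -0.0279 0.0298 ytop [-0.0069 -0.0052]
-0.02 766 x -0.0274 0.0288 ytop [-0.0071 -0.006 ]
0.0 1376 x -0.0262 0.0275 ytop [-0.0276 -0.0065]
0.02 915 x -0.0247 0.026 ytop [-0.0071 -0.0059]
0.04 937 x -0.0235 0.0244 ytop [-0.0066 -0.0052]
0.06 1018 x -0.0223 0.0233 ytop [-0.0064 -0.0051]
0.08 1132 x -0.021 0.0222 ytop [-0.0064 -0.0051]
0.1 3666 x -0.0211 0.0218 ytop [-0.0065 -0.0055]
0.12 3819 x -0.021 0.0219 ytop [-0.0066 -0.0054]
-0.1010620593340705 0.12954450589235492
```

View pics/w1.png

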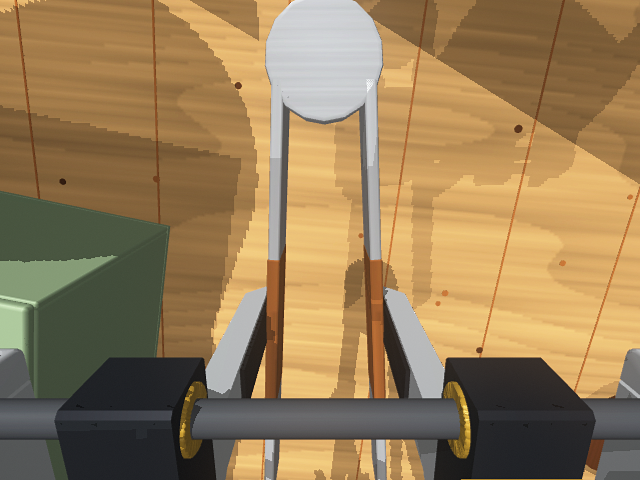

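The tongs are held level and centred, with bow at (325,60) and arms running straight down through the jaws. Their underside is 22 mm below the TCP. Next I'll move to see the tablet with the wrist camera.

```bash
python3 -c "
from h import *
plan((.62,.05,.2,1.663))"
```

```text
t 5.2 pos [ 0.479  -0.2445  0.1432] rpy [-1.5705e+00 -2.0000e-04  1.6629e+00] F [ 0.1  0.3 -1.9] w 0.0529 q [-0.54  0.35  1.65  0.    1.14 -2.2 ]
(0.62, 0.05, 0.2, 1.663) [ 28.03  -5.68 -16.75] turn -0.0
```

jog_arm --targets '[[5.3,[0.8,-0.6,-0.4],0],[5.3,[2.4,-1.6,-1.2],0],[5.3,[4.6,-2.8,-2.6],0],[5.3,[7.2,-4,-4.2],0],[5.3,[10,-5,-6],0],[5.3,[12.8,-5.7,-7.6],0],[5.3,[15.6,-5.7,-9.2],0],[5.3,[18.4,-5.7,-10.9],0],[5.3,[21,-5.7,-12.5],0],[5.3,[23.4,-5.7,-14],0]]'

```text
time_s: 6.2
ee_pos: [0.5972, 0.0034, 0.2001]
eef_rot: [-1.57, -0.0, 1.664]
force: [-0.1, -0.6, -1.5]
grip_width: 0.0531
```

jog_arm --targets '[[5.3,[2,0,-1.2],0],[5.3,[3.4,0,-2],0],[5.3,[4.2,0,-2.5],0],[5.3,[4.6,0,-2.7],0],[5.3,[4.6,0,-2.7],0],[5.3,[4.6,0,-2.7],0]]'

```text
time_s: 6.8
ee_pos: [0.6195, 0.0489, 0.2005]
eef_rot: [-1.571, 0.0, 1.662]
force: [0.6, 0.7, -1.4]
grip_width: 0.0531
```

Run:
```python
from h import *
T,c,Pt=tongs('w2');plan()
P=(Pt@T[:3,:3].T+T[:3,3]).reshape(-1,3);Q=Pt.reshape(-1,3)
def circ(n,z0,z1,x0,x1,y0,y1):
    m=(P[:,2]>z0)&(P[:,2]<z1)&(P[:,0]>x0)&(P[:,0]<x1)&(P[:,1]>y0)&(P[:,1]<y1)
    q=P[m]
    if len(q): print(n,len(q),q.min(0).round(4),q.max(0).round(4),np.median(q,0).round(4),cv2.minEnclosingCircle(q[:,:2].astype(np.float32)))
circ('tablet',.034,.046,.6,.68,0,.1);circ('dish',.01,.02,.56,.72,-.03,.13)
circ('cup',.064,.078,.55,.69,.15,.35)
m=(abs(Q[:,0])<.045)&(Q[:,1]>-.03)&(Q[:,1]<.03)&(Q[:,2]<.2);t=Q[m]
for z in (-.08,-.05,-.02,.02,.06):
    q=t[abs(t[:,2]-z)<.006]
    if len(q)>5:print(z,q[:,0].min().round(4),q[:,0].max().round(4),np.median(q[:,1]).round(4))
```

```text
t 6.85 pos [0.6195 0.0489 0.2006] rpy [-1.5708e+00  1.0000e-04  1.6621e+00] F [-0.2  0.6 -0.9] w 0.0533 q [ 0.02  0.48  1.33 -0.    1.33 -1.64]
tablet 1241 [0.6199 0.0355 0.0341] [0.6552 0.0711 0.0425] [0.6365 0.0532 0.0403] ((0.6376859545707703, 0.053316980600357056), 0.018185017630457878)
dish 4813 [0.5904 0.0132 0.0136] [0.6796 0.0894 0.02  ] [0.626  0.046  0.0164] ((0.6350874900817871, 0.04830387234687805), 0.044868629425764084)
cup 2952 [0.5785 0.2023 0.064 ] [0.69   0.2868 0.0738] [0.6352 0.2547 0.0697] ((0.6348156332969666, 0.2481086701154709), 0.05713143199682236)
-0.08 -0.0306 0.0324 -0.0056
-0.05 -0.0238 0.0255 0.0151
-0.02 -0.0274 0.0286 -0.0059
0.02 -0.0248 0.0262 -0.0059
0.06 -0.0224 0.0234 -0.005
```

View pics/w2.png

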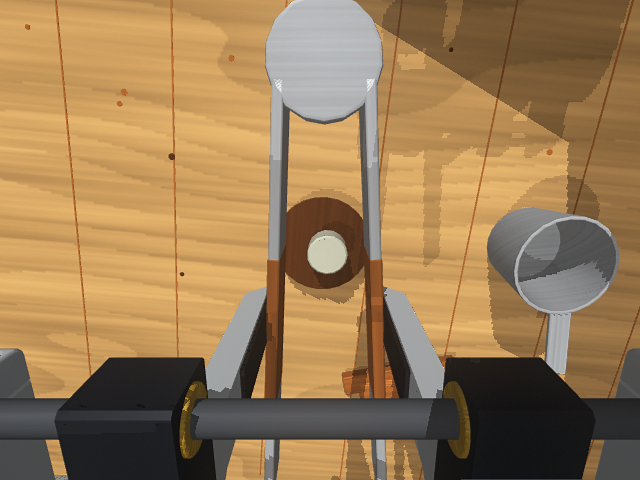

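The dish and tablet are clear below, with the tablet at (327,252). The cup rim is at (567,264) and its handle points down-image, which is world +x. The tablet is at (0.637, 0.0525), so the TCP target is (0.5524, 0.044).

```bash
python3 -c "
from h import *
plan((.5524,.0439,.2,1.663),(.5524,.0439,.041,1.663))"
```

```text
t 6.85 pos [0.6195 0.0489 0.2006] rpy [-1.5708e+00  1.0000e-04  1.6621e+00] F [-0.2  0.6 -0.9] w 0.0533 q [ 0.02  0.48  1.33 -0.    1.33 -1.64]
(0.5524, 0.0439, 0.2, 1.663) [0.12 0.06 6.73] turn -0.001
(0.5524, 0.0439, 0.041, 1.663) [ 0.12 15.96  6.73] turn -0.001
```

jog_arm --targets '[[5.3,[0.1,0,1],0],[5.3,[0.1,0,3],0],[5.3,[0.1,0,5],0],[5.3,[0.1,1,6.4],0],[5.3,[0.1,3,6.7],0],[5.3,[0.1,5.5,6.7],0],[5.3,[0.1,7.5,6.7],0],[5.3,[0.1,8.5,6.7],0],[5.3,[0.1,9,6.7],0],[5.3,[0.1,9,6.7],0]]'

```text
time_s: 7.85
ee_pos: [0.5529, 0.0442, 0.1106]
eef_rot: [-1.571, 0.0, 1.663]
force: [-0.0, 0.0, -1.5]
grip_width: 0.0534
```

Run:
```python
from h import *
plan((.5524,.0439,.041,1.663))
c=snap('side','s1');cv2.imwrite('pics/s1c.png',cv2.resize(c['img'][130:290,210:420,::-1],None,fx=3.5,fy=3.5,interpolation=cv2.INTER_CUBIC))
c=snap('top','t1');cv2.imwrite('pics/t1c.png',cv2.resize(c['img'][190:290,250:350,::-1],None,fx=5,fy=5,interpolation=cv2.INTER_CUBIC))
```

```text
t 7.85 pos [0.5529 0.0442 0.1106] rpy [-1.5708e+00  1.0000e-04  1.6628e+00] F [-0.   0.  -1.5] w 0.0534 q [ 0.01  0.43  1.63 -0.    1.09 -1.65]
(0.5524, 0.0439, 0.041, 1.663) [-0.03  6.96  0.05] turn -0.0
```

View pics/t1c.png

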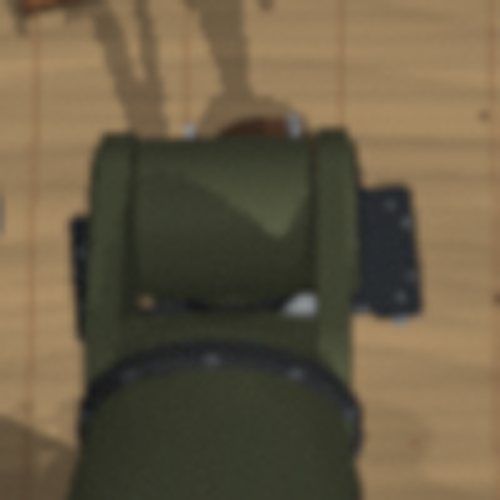

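The wrist hides the tablet from above, and only the tips show, at crop (190,130) and (293,125), on either side of the dish. I'll go down and check from the side.

jog_arm --targets '[[5.3,[0,1,0],0],[5.3,[0,2.5,0],0],[5.3,[0,4,0],0],[5.3,[0,5.2,0],0],[5.3,[0,6.2,0],0],[5.3,[0,6.8,0],0],[5.3,[0,6.9,0],0],[5.3,[0,6.9,0],0]]'

```text
time_s: 8.75
ee_pos: [0.553, 0.0444, 0.0417]
eef_rot: [-1.571, 0.0, 1.663]
force: [0.2, -0.8, -0.5]
grip_width: 0.0531
```

Run:
```python
from h import *
plan()
c=snap('side','s2');cv2.imwrite('pics/s2c.png',cv2.resize(c['img'][170:270,260:390,::-1],None,fx=6,fy=6,interpolation=cv2.INTER_CUBIC))
```

```text
t 8.75 pos [0.553  0.0444 0.0417] rpy [-1.5712e+00  1.0000e-04  1.6631e+00] F [ 0.2 -0.8 -0.5] w 0.0531 q [ 0.01  0.53  1.67 -0.    0.95 -1.65]
```

View pics/s2c.png

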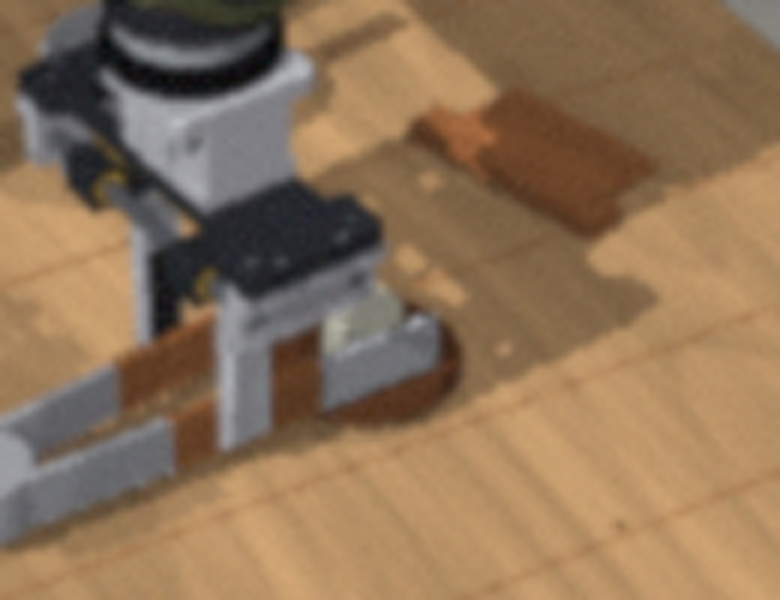

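The tablet, at crop (365,315), stands between the arms near the tips, and there's no contact force. Now I'll close on it slowly.

jog_arm --targets '[[5.1,[0,0,0],0],[4.9,[0,0,0],0],[4.7,[0,0,0],0],[4.6,[0,0,0],0],[4.5,[0,0,0],0],[4.4,[0,0,0],0],[4.3,[0,0,0],0],[4.1,[0,0,0],0],[3.8,[0,0,0],0],[3.6,[0,0,0],0]]' --grip_force 22

```text
time_s: 9.8
ee_pos: [0.5528, 0.0445, 0.0415]
eef_rot: [-1.571, 0.0, 1.663]
force: [0.2, 0.5, -1.4]
grip_width: 0.0426
```

jog_arm --targets '[[3.6,[0,0,0],0],[3.6,[0,0,0],0],[3.6,[0,0,0],0]]'

```text
time_s: 10.1
ee_pos: [0.5528, 0.0445, 0.0414]
eef_rot: [-1.571, -0.0, 1.663]
force: [0.5, -0.1, -0.8]
grip_width: 0.0426
```

It stopped at 42.6 mm, about what I'd expect with the 36 mm tablet clamped. Lifting.

jog_arm --targets '[[3.6,[0,-0.4,0],0],[3.6,[0,-1.2,0],0],[3.6,[0,-2.4,0],0],[3.6,[0,-4,0],0],[3.6,[0,-6,0],0],[3.6,[0,-8.2,0],0],[3.6,[0,-10.4,0],0],[3.6,[0,-11.8,0],0],[3.6,[0,-12.6,0],0],[3.6,[0,-12.8,0],0]]'

```text
time_s: 11.1
ee_pos: [0.553, 0.0444, 0.1702]
eef_rot: [-1.572, 0.0, 1.663]
force: [0.6, -0.5, -1.6]
grip_width: 0.0422
```

Run:
```python
from h import *
plan((.535,.234,.17,1.663))
c=snap('side','s3');cv2.imwrite('pics/s3c.png',cv2.resize(c['img'][110:260,250:400,::-1],None,fx=4,fy=4,interpolation=cv2.INTER_CUBIC))
```

```text
t 11.1 pos [0.553  0.0444 0.1702] rpy [-1.5718e+00  1.0000e-04  1.6630e+00] F [ 0.6 -0.5 -1.6] w 0.0422 q [ 0.01  0.36  1.57 -0.    1.21 -1.65]
(0.535, 0.234, 0.17, 1.663) [19.04  0.02  0.05] turn 0.0
```

View pics/s3c.png

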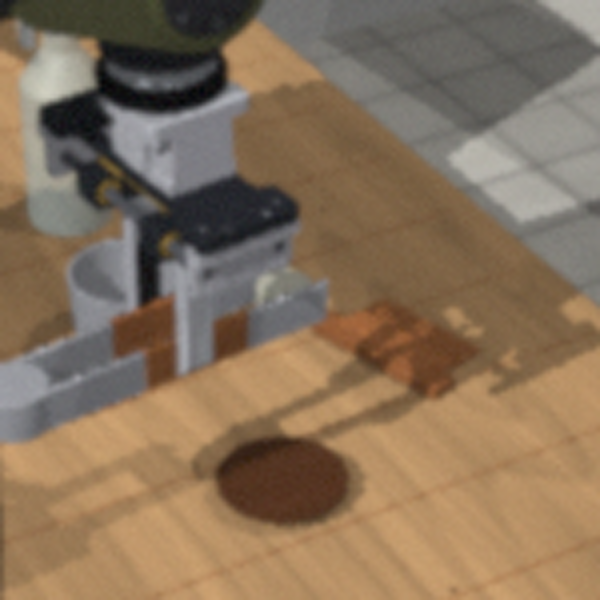

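The tablet, at crop (283,285), is held between the tips and the dish below is empty. I'll carry it over the cup and lower to about 35 mm above the rim.

jog_arm --targets '[[3.6,[0.5,0,0],0],[3.6,[1.7,0,0],0],[3.6,[3.5,0,0],0],[3.6,[5.7,0,0],0],[3.6,[8,0,0],0],[3.6,[10.3,0,0],0],[3.6,[12.6,0,0],0],[3.6,[14.8,0,0],0],[3.6,[16.6,0,0],0],[3.6,[18,0,0],0]]'

```text
time_s: 12.15
ee_pos: [0.5356, 0.2255, 0.1688]
eef_rot: [-1.57, 0.0, 1.664]
force: [-0.2, -0.8, -2.1]
grip_width: 0.0428
```

jog_arm --targets '[[3.6,[0.7,0,0],0],[3.6,[1.1,0,0],0],[3.6,[1.1,0.4,0],0],[3.6,[1.1,1.2,0],0],[3.6,[1.1,2.2,0],0],[3.6,[1.1,3.1,0],0],[3.6,[1.1,3.7,0],0],[3.6,[1.1,4,0],0],[3.6,[1.1,4,0],0],[3.6,[1.1,4,0],0]]'

```text
time_s: 13.15
ee_pos: [0.5354, 0.2347, 0.1297]
eef_rot: [-1.571, -0.0, 1.663]
force: [0.3, -0.9, -0.9]
grip_width: 0.043
```

Run:
```python
from h import *
plan((.535,.235,.13,1.663))
c=snap('side','s4');cv2.imwrite('pics/s4c.png',cv2.resize(c['img'][80:230,210:380,::-1],None,fx=4,fy=4,interpolation=cv2.INTER_CUBIC))
P=cloud(c).reshape(-1,3);d=np.load('pics/s0.npz')
I=c['img'].reshape(-1,3).astype(int)
m=(abs(P[:,0]-.62)<.05)&(abs(P[:,1]-.243)<.04)&(P[:,2]>.085)&(P[:,2]<.17)&(I.min(1)>140);q=P[m];print('bright',len(q),q.mean(0) if len(q) else'')
c=snap('top','t4');cv2.imwrite('pics/t4c.png',cv2.resize(c['img'][170:290,180:300,::-1],None,fx=5,fy=5,interpolation=cv2.INTER_CUBIC))
```

```text
t 13.15 pos [0.5354 0.2347 0.1297] rpy [-1.5712e+00 -1.0000e-04  1.6630e+00] F [ 0.3 -0.9 -0.9] w 0.043 q [ 0.35  0.47  1.52  0.    1.15 -1.31]
(0.535, 0.235, 0.13, 1.663) [ 0.04 -0.03  0.04] turn -0.0
bright 5 [0.60966828 0.25092483 0.12553451]
```

View pics/s4c.png

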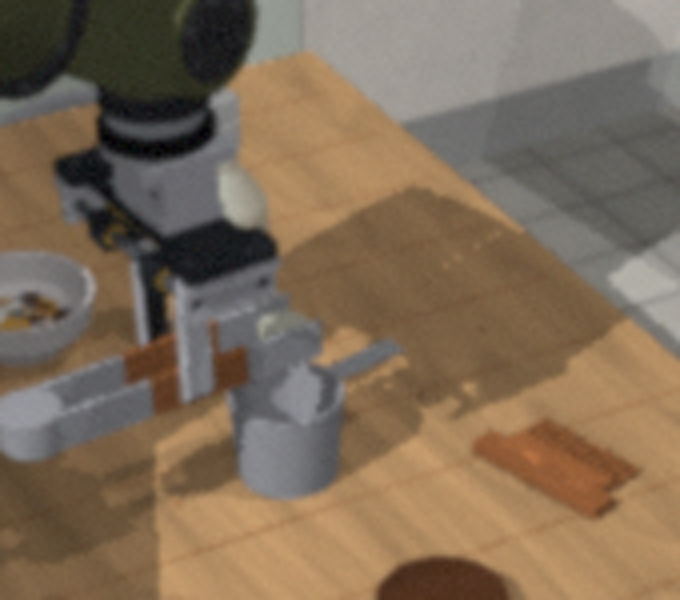

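View pics/t4c.png

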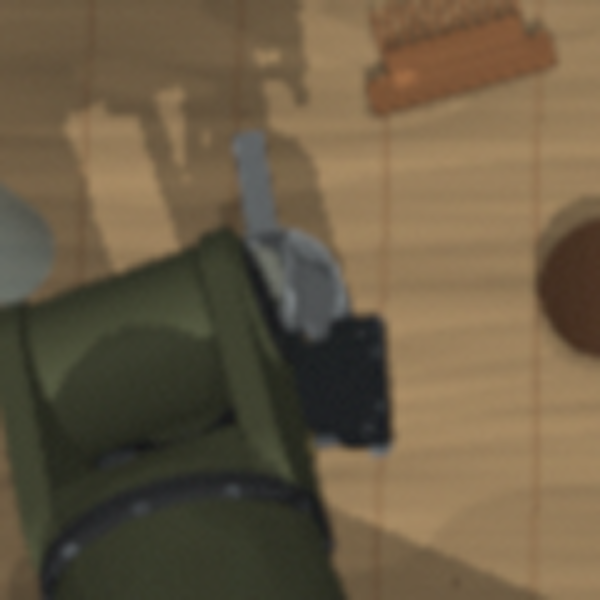

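Run:
```python
from h import *
c=dict(np.load('pics/s4.npz'));P=cloud(c);print(P[157:163,276:288:2].round(3).tolist()[::2])
c=dict(np.load('pics/t4.npz'));P=cloud(c);print(P[221:228:2,231:240:2].round(3).tolist())
Q=P.reshape(-1,3);m=(abs(Q[:,0]-.62)<.06)&(Q[:,1]>.19)&(Q[:,1]<.3)&(Q[:,2]>.06)&(Q[:,2]<.077);q=Q[m];print(q.min(0),q.max(0))
```

```text
[[[0.613, 0.256, 0.131], [0.621, 0.259, 0.127], [0.628, 0.262, 0.123], [0.635, 0.263, 0.12], [0.725, 0.436, -0.002], [0.732, 0.435, -0.004]], [[0.61, 0.251, 0.128], [0.617, 0.253, 0.125], [0.622, 0.249, 0.125], [0.626, 0.245, 0.126], [0.631, 0.243, 0.126], [0.637, 0.241, 0.125]], [[0.606, 0.243, 0.127], [0.612, 0.242, 0.126], [0.616, 0.238, 0.127], [0.62, 0.234, 0.128], [0.627, 0.234, 0.126], [0.626, 0.221, 0.133]]]
[[[0.578, 0.185, 0.379], [0.631, 0.233, 0.131], [0.632, 0.229, 0.126], [0.63, 0.222, 0.134], [0.633, 0.219, 0.121]], [[0.571, 0.182, 0.39], [0.626, 0.234, 0.128], [0.626, 0.229, 0.127], [0.624, 0.221, 0.134], [0.627, 0.218, 0.121]], [[0.564, 0.18, 0.4], [0.569, 0.181, 0.375], [0.62, 0.228, 0.129], [0.619, 0.222, 0.133], [0.621, 0.218, 0.122]], [[0.559, 0.178, 0.407], [0.563, 0.179, 0.384], [0.614, 0.228, 0.129], [0.613, 0.221, 0.134], [0.614, 0.217, 0.128]]]
[0.59882903 0.20107333 0.06000805] [0.67859151 0.26079042 0.07492547]
```

The tablet top is at z≈0.127 (bottom ≈0.103) and centred at about (0.621, 0.243), right on the cup axis. Handing in.

```bash
python3 -c "
from h import *
plan();print(ctrl.hand_in())"
```

```text
t 13.25 pos [0.5354 0.2347 0.1298] rpy [-1.5714e+00 -1.0000e-04  1.6630e+00] F [ 1.8  0.1 -1.7] w 0.0426 q [ 0.35  0.47  1.52 -0.    1.15 -1.31]
the job is handed in; nothing more can be done
None
```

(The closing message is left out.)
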